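Clear a dried-out ink pad into the edge-hung scrap bin

ROBOT

A 6-joint arm with a two-finger parallel gripper is mounted at the origin on the work surface; the furniture and walls round the work are solid. World frame = base frame: x ahead of the robot, y to its left, z up, the work surface at z = 0. Lengths are in mm, angles in rad, forces in N, time in s.
With the tool pointing down it reaches from about 300 to 775 mm from the base axis. Payload 14.6 kg.
Tool frame: the origin (TCP) lies at the very end of the fingers, on their centre line; the grasp point (between the pads) lies 19 mm behind it; z points along the fingers, y is the line along which they close (so a half turn about z gives the same grasp; the last joint's range is limited). The gripper opens to 85 mm and grips with 20 to 120 N. Pads are 22 mm wide; open, the fingers measure 114 mm over their backs; the gripper's body (76 mm by 85 mm) begins 54 mm behind the grasp point. The pads swing forward as they close: fully open they stand 13 mm farther back than shut.
Start: joints at [1.106, 0.3, 1.521, -0, 1.321, -0.067], TCP at [213.062, 507.045, 231.281] pointing down, gripper open.
Joint ranges: [-3.03, 3.03], [-0.79, 2.21], [0.23, 2.52], [-1.04, 4.18], [0, 3.07], [-2.55, 2.55]. Speed limits (rad/s): [2.22, 2.22, 2.57, 3.14, 3.14, 3.14].

INTERFACE

Orientations are given as a rotation vector (axis times angle).
In Python, from bench import env gives the robot as it stands. The module is installed in compiled form; this text tells all that it offers.
- The arm moves only by the tool send_rows, never from a script. Its argument "moves" is a list of rows, each a list of 3 entries, a list of its own where there are three numbers: the finger opening in cm, from 0 to 8.54, then the shift along the tool's x, y, z in cm, then the turn, a rotation vector about the tool's x, y, z in rad. A call has 1 to 10 rows; each row is the pose to reach, as a shift and turn from the pose commanded when the call began, along the tool's axes at that moment; what a row does not reach only later rows make up. A row lasts 1/10 s, in which the tool goes at most 50 mm and 8.59 degrees, less where a joint would pass 70% of its speed; a pose out of reach is approached as far as the arm can. A call with a gripper value outside its range is refused whole. The fingers move at their own pace and stop on an object; "grip_force" is the grip in N (left out, the last holds). Time passes only in rows, so rows that repeat a pose let the fingers close. It gives the time, the measured TCP pose, the force, the opening and the grip force at its end, in the units of the state.
- env.read_state(): the state, without advancing time (a new reading comes with each control period).
- env.get_image(name): name is "side" or "top"; returns the picture (384x512x3 uint8, red, green, blue); there is no depth.
- env.camera_params(name): a dict with "fovy" (degrees; the focal length in pixels is half the picture's height over the tangent of half this angle, whatever the lens; pixels are square), "cx", "cy" (the principal point, pixels), "dist" ([k1, k2, p1, p2, k3] as OpenCV has them; the pictures are not rectified), "R" (3x3) and "t" (3): a world point X has camera coordinates R X + t. Camera axes: x right, y down, z forward; pixel columns grow to the right and rows downward; lengths in mm; the calibration is good to about 2 mm. A picture is of the moment at which its call begins. camera_params takes no time and is no camera call.
- env.finish_job(): hands the job in; it is judged then, once.
The state is a dict: "t": time; "joint_positions": joint angles; "qvel": joint speeds; "joint_efforts": joint torques, N m; "position": TCP position; "tcp_rot": TCP orientation; "ft_force": force on the tool from outside, world axes, zero at the start; "ft_torque": the same for the moment, N m; "gripper_width": finger opening in mm; "finger_force": force on a finger pad.
Only numpy, scipy, OpenCV 4.12 (cv2) and the standard library are available. Lean on these libraries where they do the work, as an engineer would, in place of code of your own. Each camera call takes 0.05 s, during which the arm holds its last target. There are 200 camera calls.

TASK

The ink pad, the flat closed tin, has dried out. Slide the cover of the scrap bin that hangs on the far edge of the table all the way open, push the ink pad along the table top and off the edge so that it drops into the bin, then slide the cover fully shut again. Do not lift the ink pad off the table, and leave everything else where it is.

Things in the scene. Friction and masses are not known exactly. Their poses are not given: they have to be found in the camera images.
- ink_pad: The scrap: a closed flat dark tin ink pad, a plain rectangular box 60 mm (its x) x 94 mm (its y) x 16 mm high, 0.07 to 0.14 kg, lying flat, loose. Origin: centre of its underside.
- bin: Grey sheet-metal scrap bin, 360 mm long (y), 180 mm wide (x), 200 mm deep, fixed, hung on the table's far straight edge, never turned. Origin: on the table's edge, level with the table top, opposite the mouth's middle; x away from the robot, y to its left. Two flat steel straps, 3 mm thick, lie on the table, 55 mm in from the edge, at y = +95 to +121 and -263 to -289 mm.
- bin_mouth (a point): Middle of the bin's mouth (under the cover when shut), at its rim, 12 mm below the table top. The mouth measures 173 mm along y and 173 mm along x, beginning 5 mm beyond the table's edge; the inner floor lies 184 mm below this point. Right of the mouth (-y) the bin is roofed by a fixed deck, over which the cover slides.
- cover (a joint): Flat aluminium cover that slides level over the bin's mouth, its top 6 mm below the table top. Value in m: 0 = shut (mouth covered), 0.172 = fully open; opening moves it to the robot's right (-y). It slides with about 1.5 N of friction and stays where it is left.
- cover_grip (a point): Grip point of the cover: a black upright fin standing on the cover near the table, in the middle of the cover's length, 45 mm long (along x), 14 mm thick (along y), from 6 mm below to 38 mm above the table top. The point is 20 mm above the table top, in the fin's middle, 45 mm beyond the table's edge. It can be pinched from above across its thickness, or pushed.
- sticky_pad: Bystander: yellow sticky-note pad, 76 x 76 mm, 11 mm high with curled sheets to 24 mm, loose. Origin: centre of its underside.
- label_roll: Bystander: white roll of labels, 67 mm across, 40 mm high, loose, near the table's edge left of the bin's mouth. Origin: centre of its underside.
- tape_measure: Bystander: yellow pocket tape measure, 58 x 73 x 33 mm, loose, near the table's edge right of the bin's mouth. Origin: centre of its underside.
- jam_jar: Bystander: closed jar, 65 mm across, 85 mm high, loose, at the left back of the table. Origin: centre of its underside.

How it is judged:
By the outcome, as a careful person would: the job done as asked, in the order asked, and still so for the second after the job is handed in, with the robot touching nothing.
It also fails if it takes over 72 s, if anything falls off the work surface, if the arm or the gripper's body presses on something with over 40 N, if the wrist force passes 120 N, or if a joint passes its speed limit or range.

## Working session

There is one attempt and no reset: what is moved stays moved. The work goes in short steps, Python scripts to look and compute and a tool call to move; the robot and the scene stay as the last step left them, time stands still between calls to the robot, and variables do not carry over. Pictures are saved under pics/ and viewed, at most 10 in all, crops included, and the job is handed in when it is done.

Besides the shell and the picture viewer there is one more tool, called after ">>>" as name(argument=value, ...), one argument or row to a line, values as JSON. send_rows: Moves the arm, as the interface text tells. Its arguments: {"type":"object","properties":{"moves":{"type":"array"},"grip_force":{"type":"number"}},"required":["moves"]}

```bash
mkdir -p pics && cat > h.py <<'E'
import numpy as np, cv2
from bench import env
def cam(n):
    p=env.camera_params(n); f=192/np.tan(np.radians(p["fovy"])/2)
    K=np.array([[f,0,p["cx"]],[0,f,p["cy"]],[0,0,1.]])
    return K,np.array(p["dist"],float),np.array(p["R"],float),np.array(p["t"],float)
def plane(n,uv,z):
    K,d,R,t=cam(n)
    q=cv2.undistortPoints(np.array(uv,float).reshape(-1,1,2),K,d)[:,0]
    D=np.c_[q,np.ones(len(q))]@R; C=-R.T@t
    return C+D*((z-C[2])/D[:,2])[:,None]
def proj(n,X):
    K,d,R,t=cam(n)
    return cv2.projectPoints(np.array(X,float).reshape(-1,1,3),cv2.Rodrigues(R)[0],t,K,d)[0][:,0]
def snap(n,f):
    im=env.get_image(n); cv2.imwrite(f"pics/{f}.png",im[:,:,::-1]); return im
E
python3 - <<'E'
from h import *
for n in("top","side"):
    snap(n,n+"0"); K,d,R,t=cam(n); print(n,(-R.T@t).round(),R.round(2).tolist())
s=env.read_state(); print(s["position"],s["tcp_rot"],s["t"])
a=cv2.imread("pics/top0.png")
E
```

```text
top [ 416.  108. 1066.] [[0.0, -1.0, -0.01], [-0.99, 0.0, -0.16], [0.16, 0.01, -0.99]]
side [1127. -328. 1012.] [[0.63, 0.78, -0.01], [0.63, -0.51, -0.59], [-0.46, 0.36, -0.81]]
[212.97167295 506.85846566 230.76129704] [-6.20731185e-01 -3.07938909e+00  1.62607717e-03] 0.1
```

View pics/top0.png

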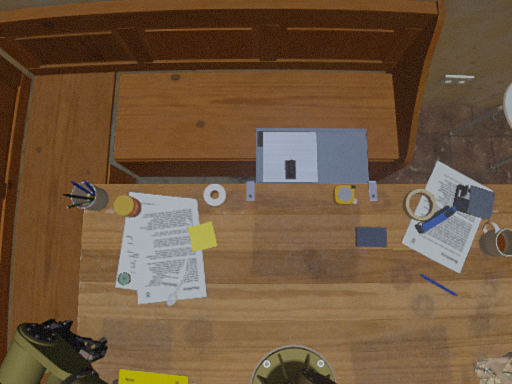

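View pics/side0.png

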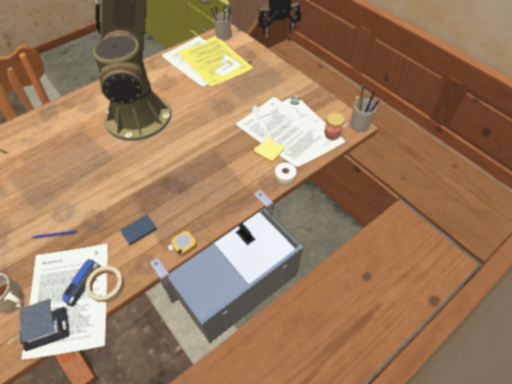

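The top view shows the ink pad at about (371,237), the fin at (290,169), the tape measure at (345,194), the label roll at (214,195), and straps at (250,190) and (373,190). Next I'll measure these.

```bash
python3 - <<'E'
from h import *
a=cv2.imread("pics/top0.png")
hsv=cv2.cvtColor(a,cv2.COLOR_BGR2HSV)
def rect(roi,lo,hi,z,name,n="top"):
    x0,y0,x1,y1=roi; m=cv2.inRange(hsv,np.array(lo),np.array(hi)); mm=np.zeros_like(m); mm[y0:y1,x0:x1]=m[y0:y1,x0:x1]
    c=max(cv2.findContours(mm,cv2.RETR_EXTERNAL,cv2.CHAIN_APPROX_NONE)[0],key=cv2.contourArea)
    P=plane(n,c[:,0]+0.0,z)[:,:2].astype(np.float32)
    print(name,cv2.minAreaRect(P), "bbox",P.min(0).round(),P.max(0).round(), cv2.boundingRect(c))
rect((345,220,400,255),(100,40,20),(130,255,140),16,"ink")
rect((330,180,360,208),(20,120,100),(35,255,255),33,"tape-yellow")
rect((280,155,300,183),(0,0,0),(180,255,60),38,"fin")
rect((200,180,230,210),(0,0,180),(180,60,255),40,"roll")
rect((185,215,220,255),(20,80,100),(35,255,255),11,"sticky")
for nme,r in (("strapR",(365,178,382,204)),("strapL",(243,178,257,204))):
    rect(r,(95,20,100),(130,120,230),3,nme)
print("edge",plane("top",[[300,183.5],[150,183.5],[225,183.5]],0))
cv2.imwrite("pics/c0.png",cv2.resize(a[120:250,200:400],None,fx=4,fy=4,interpolation=cv2.INTER_CUBIC))
E
```

```text
ink ((447.945556640625, -240.9862518310547), (90.12227630615234, 55.80327224731445), 87.30632781982422) bbox [ 419. -286.] [ 478. -195.] (357, 227, 30, 20)
tape-yellow ((576.6419067382812, -157.04827880859375), (62.29840850830078, 55.21717071533203), 89.84645080566406) bbox [ 549. -188.] [ 604. -126.] (334, 185, 21, 19)
fin ((652.8775024414062, 4.85996675491333), (21.30561637878418, 50.054954528808594), 89.05765533447266) bbox [628.  -6.] [678.  16.] (287, 161, 8, 17)
roll ((576.0250854492188, 235.6926727294922), (60.73537063598633, 60.41636276245117), 0.0026667495258152485) bbox [546. 205.] [606. 266.] (204, 184, 21, 21)
sticky ((451.0330810546875, 273.1007080078125), (79.49137115478516, 79.0472640991211), 14.337799072265625) bbox [409. 228.] [497. 320.] (187, 221, 31, 30)
strapR ((596.8310546875, -249.54830932617188), (35.316463470458984, 69.75498962402344), 86.916015625) bbox [ 562. -268.] [ 632. -233.] (365, 178, 12, 23)
strapL ((592.6734008789062, 130.0369110107422), (28.0620059967041, 59.8372917175293), 89.9168930053711) bbox [563. 116.] [623. 144.] (245, 181, 10, 20)
edge [[615.05479016 -27.8727775    0.        ]
 [615.87096629 444.9077289    0.        ]
 [615.33590223 206.75024235   0.        ]]
```

View pics/c0.png

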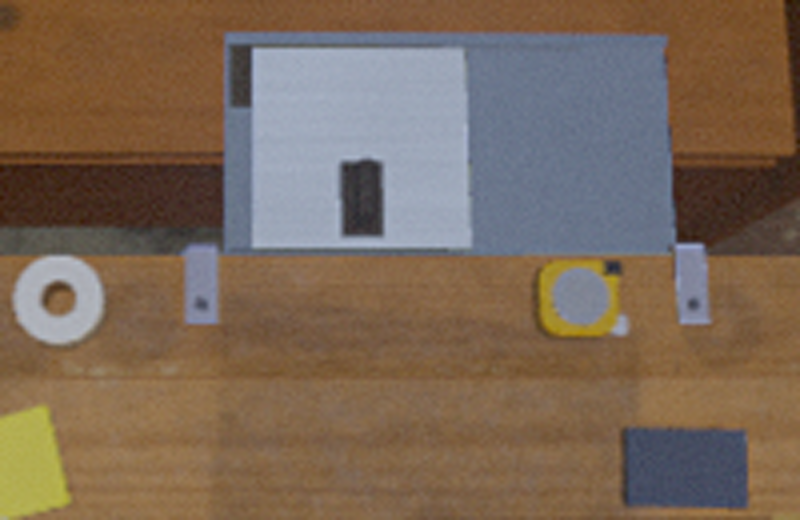

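The crop shows the cover at crop x 252–470, with a dark slit of open mouth at its left (230–252), so it may already stand slightly open. The fin is at crop (362,198). I'll move to the left of the fin with the fingers closed and aligned to the world axes.

```bash
cat >> h.py <<'E'
def goal(x,y,z,yaw=90):  # yaw: world angle of tool y; prints shift cm in tool axes + turn about tool z
    s=env.read_state(); R=cv2.Rodrigues(np.array(s["tcp_rot"]))[0]
    d=R.T@(np.array([x,y,z])-s["position"])/10
    T=np.radians(yaw); Y=np.array([np.cos(T),np.sin(T),0]); Z=np.array([0,0,-1.])
    G=np.c_[np.cross(Y,Z),Y,Z]
    print(d.round(2),cv2.Rodrigues(R.T@G)[0].ravel().round(3),s["t"])
E
python3 - <<'E'
from h import *
goal(658,55,120); goal(658,55,8)
print("strap R/L centre",plane("top",[[373.2,191],[250.2,191]],3).round(), "cover left",plane("top",[[263,170]],-6),"slit",plane("top",[[257.5,140]],-12))
K=env.read_state();print(K["ft_force"])
E
```

```text
[-58.53 -24.4   11.1 ] [-0.001 -0.    -0.398] 0.1
[-58.53 -24.39  22.3 ] [-0.001 -0.    -0.398] 0.1
strap R/L centre [[ 591. -258.    3.]
 [ 591.  128.    3.]] cover left [[659.72798764  87.57023759  -6.        ]] slit [[760.54897291 104.77668014 -12.        ]]
[ 0.53247785  0.34168037 -0.37311532]
```

>>> send_rows(
  moves=[
    [0, [-12, -5, 2], [0, 0, -0.1]],
    [0, [-24, -10, 5], [0, 0, -0.2]],
    [0, [-36, -15, 8], [0, 0, -0.3]],
    [0, [-48, -20, 11.1], [0, 0, -0.398]],
    [0, [-58.5, -24.4, 11.1], [0, 0, -0.398]],
    [0, [-58.5, -24.4, 11.1], [0, 0, -0.398]],
    [0, [-58.5, -24.4, 11.1], [0, 0, -0.398]],
    [0, [-58.5, -24.4, 11.1], [0, 0, -0.398]],
    [0, [-58.5, -24.4, 11.1], [0, 0, -0.398]],
    [0, [-58.5, -24.4, 11.1], [0, 0, -0.398]],
  ],
)

```text
t: 1.1
position: [559.5, 154.7, 143.1]
tcp_rot: [0.0, -3.141, 0.0]
ft_force: [0.0, 1.1, -0.0]
gripper_width: -0.2
finger_force: 0.0
```

>>> send_rows(
  moves=[
    [0, [-58.5, -24.4, 11.1], [0, 0, -0.398]],
  ],
)

```text
t: 1.2
position: [604.7, 134.8, 134.7]
tcp_rot: [0.234, -3.132, 0.0]
ft_force: [0.5, 0.3, 1.5]
gripper_width: -0.3
finger_force: 0.0
```

>>> send_rows(
  moves=[
    [0, [0, 0, 0], [0, 0, 0]],
    [0, [0, 0, 0], [0, 0, 0]],
  ],
)

```text
t: 1.4
position: [603.8, 136.9, 133.7]
tcp_rot: [0.232, -3.131, 0.0]
ft_force: [-0.4, -0.2, 0.7]
gripper_width: 0.1
finger_force: 0.0
```

```bash
python3 - <<'E'
from h import *
goal(658,55,90); goal(658,55,8)
E
```

```text
[-4.16 -8.9   4.36] [-0.    -0.002  0.148] 1.4
[-4.18 -8.9  12.56] [-0.    -0.002  0.148] 1.4
```

>>> send_rows(
  moves=[
    [0, [-2, -4, 2], [0, 0, 0.075]],
    [0, [-4.2, -8.9, 4.4], [0, 0, 0.148]],
    [0, [-4.2, -8.9, 4.4], [0, 0, 0.148]],
    [0, [-4.2, -8.9, 4.4], [0, 0, 0.148]],
    [0, [-4.2, -8.9, 7.5], [0, 0, 0.148]],
    [0, [-4.2, -8.9, 10], [0, 0, 0.148]],
    [0, [-4.2, -8.9, 12.2], [0, 0, 0.148]],
    [0, [-4.2, -8.9, 12.2], [0, 0, 0.148]],
    [0, [-4.2, -8.9, 12.2], [0, 0, 0.148]],
    [0, [-4.2, -8.9, 12.2], [0, 0, 0.148]],
  ],
)

```text
t: 2.4
position: [659.4, 56.6, 15.3]
tcp_rot: [-0.005, 3.139, 0.0]
ft_force: [-0.3, -0.3, -0.1]
gripper_width: 0.0
finger_force: 0.0
```

```bash
python3 - <<'E'
from h import *
a=snap("top","top1");b=snap("side","side1")
c=np.hstack([cv2.resize(x,None,fx=3,fy=3,interpolation=cv2.INTER_CUBIC) for x in (a[110:250,250:380],b[170:310,190:320])])
cv2.imwrite("pics/c1.png",c[:,:,::-1])
E
```

```text
(no output)
```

View pics/c1.png

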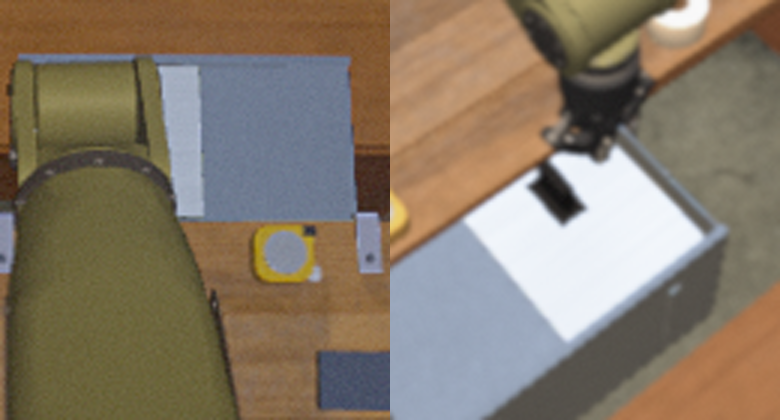

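The gripper is down just left of the fin with a clear path, so I'll push it open.

>>> send_rows(
  moves=[
    [0, [0, -1.5, 0], [0, 0, 0]],
    [0, [0, -3, 0], [0, 0, 0]],
    [0, [0, -4, 0], [0, 0, 0]],
    [0, [0, -5, 0], [0, 0, 0]],
    [0, [0, -6, 0], [0, 0, 0]],
    [0, [0, -7, 0], [0, 0, 0]],
    [0, [0, -8, 0], [0, 0, 0]],
    [0, [0, -9, 0], [0, 0, 0]],
    [0, [0, -10, 0], [0, 0, 0]],
    [0, [0, -11, 0], [0, 0, 0]],
  ],
)

```text
t: 3.5
position: [658.9, -55.0, 13.0]
tcp_rot: [0.004, -3.141, 0.0]
ft_force: [0.1, 1.7, 2.5]
gripper_width: 0.2
finger_force: 0.9
```

>>> send_rows(
  moves=[
    [0, [0, -1, 0], [0, 0, 0]],
    [0, [0, -2, 0], [0, 0, 0]],
    [0, [0, -3, 0], [0, 0, 0]],
    [0, [0, -4, 0], [0, 0, 0]],
    [0, [0, -5, 0], [0, 0, 0]],
    [0, [0, -5.5, 0], [0, 0, 0]],
    [0, [0, -6, 0], [0, 0, 0]],
    [0, [0, -6.3, 0], [0, 0, 0]],
    [0, [0, -6.3, 0], [0, 0, 0]],
  ],
)

```text
t: 4.4
position: [659.1, -117.5, 13.0]
tcp_rot: [-0.003, 3.141, -0.0]
ft_force: [-0.3, 0.2, 1.1]
gripper_width: -0.4
finger_force: 0.0
```

>>> send_rows(
  moves=[
    [0, [0, -0.3, 0], [0, 0, 0]],
    [0, [0, -0.6, 0], [0, 0, 0]],
    [0, [0, -0.9, 0], [0, 0, 0]],
    [0, [0, -1.2, 0], [0, 0, 0]],
  ],
)

```text
t: 4.8
position: [659.1, -129.4, 13.0]
tcp_rot: [0.004, -3.142, -0.0]
ft_force: [-0.2, 1.8, -0.6]
gripper_width: 0.1
finger_force: 0.8
```

>>> send_rows(
  moves=[
    [0, [0, -0.2, 0], [0, 0, 0]],
    [0, [0, -0.4, 0], [0, 0, 0]],
  ],
)

```text
t: 5.0
position: [659.1, -132.0, 12.9]
tcp_rot: [0.004, -3.141, -0.003]
ft_force: [-0.3, 19.0, 3.1]
gripper_width: -0.1
finger_force: 9.9
```

>>> send_rows(
  moves=[
    [0, [0, -0.2, 0], [0, 0, 0]],
    [0, [0, -0.4, 0], [0, 0, 0]],
  ],
)

```text
t: 5.2
position: [659.1, -132.4, 13.0]
tcp_rot: [0.006, -3.14, -0.01]
ft_force: [-3.1, 43.1, 8.0]
gripper_width: -0.1
finger_force: 21.8
```

The stop is reached, at 43 N. I'll back off, rise, and travel to the right of the ink pad.

>>> send_rows(
  moves=[
    [0, [0, 1.0, 0], [0, 0, 0]],
    [0, [0, 2.5, 0], [0, 0, 0]],
    [0, [0, 2.5, -4], [0, 0, 0]],
    [0, [0, 2.5, -8], [0, 0, 0]],
    [0, [0, 2.5, -10], [0, 0, 0]],
    [1, [4, 0, -10], [0, 0, 0.14]],
    [1.5, [8, -4, -10], [0, 0, 0.28]],
    [2.5, [12, -8, -10], [0, 0, 0.42]],
    [2.5, [16, -12, -10], [0, 0, 0.56]],
    [2.5, [20, -16, -10], [0, 0, 0.7]],
  ],
)

```text
t: 6.2
position: [476.5, -280.0, 113.3]
tcp_rot: [1.082, 2.949, -0.001]
ft_force: [1.0, -0.7, 0.1]
gripper_width: 24.9
finger_force: 0.0
```

```bash
python3 - <<'E'
from h import *
goal(448,-330,90,0); goal(448,-330,4,0)
E
```

```text
[-1.06 -5.66  2.33] [0.    0.001 0.867] 6.2
[-1.05 -5.66 10.93] [0.    0.001 0.867] 6.2
```

>>> send_rows(
  moves=[
    [2.5, [-0.5, -2, 0], [0, 0, 0.14]],
    [2.5, [-1.06, -4, 1], [0, 0, 0.29]],
    [2.5, [-1.06, -5.6, 2.3], [0, 0, 0.43]],
    [2.5, [-1.06, -5.6, 2.3], [0, 0, 0.58]],
    [2.5, [-1.06, -5.6, 2.3], [0, 0, 0.72]],
    [2.5, [-1.06, -5.6, 2.3], [0, 0, 0.866]],
    [2.5, [-1.06, -5.6, 6], [0, 0, 0.866]],
    [2.5, [-1.06, -5.6, 9], [0, 0, 0.866]],
    [2.5, [-1.06, -5.6, 10.8], [0, 0, 0.866]],
    [2.5, [-1.06, -5.6, 10.8], [0, 0, 0.866]],
  ],
)

```text
t: 7.2
position: [449.2, -327.7, 2.8]
tcp_rot: [-2.211, -2.226, 0.001]
ft_force: [0.2, -0.3, 0.6]
gripper_width: 25.0
finger_force: 0.0
```

>>> send_rows(
  moves=[
    [2.5, [0, 0, 0], [0, 0, 0]],
  ],
)

```text
t: 7.3
position: [450.5, -328.8, 5.7]
tcp_rot: [2.213, 2.229, -0.0]
ft_force: [-0.4, -0.2, 0.1]
gripper_width: 25.0
finger_force: 0.0
```

```bash
python3 - <<'E'
from h import *
goal(448,-330,4,0)
a=snap("top","top2");b=snap("side","side2")
c=np.hstack([cv2.resize(x,None,fx=2.5,fy=2.5,interpolation=cv2.INTER_CUBIC) for x in (a[110:290,250:410],b[170:350,100:260])])
cv2.imwrite("pics/c2.png",c[:,:,::-1])
E
```

```text
[-0.11 -0.25  0.17] [0.    0.    0.007] 7.3
```

View pics/c2.png

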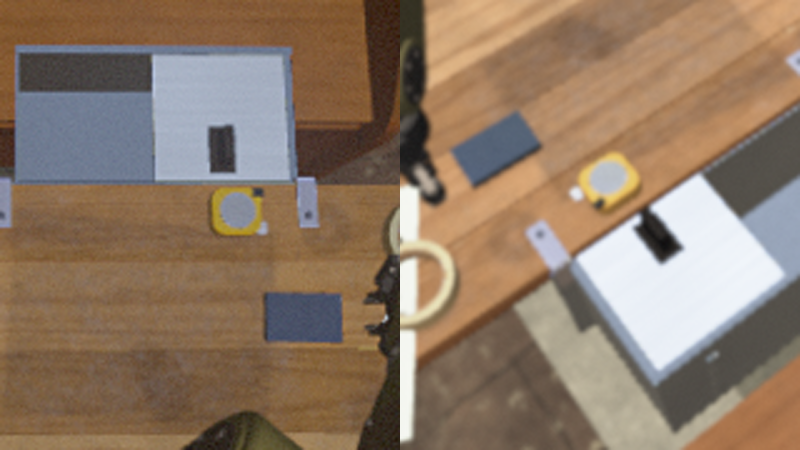

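The cover is fully open: its fin is above the tape measure and the mouth is exposed at crop (85,115). The fingers stand right of the ink pad. I'll push it left.

>>> send_rows(
  moves=[
    [2.5, [1, -0.1, 0], [0, 0, 0]],
    [2.5, [2, -0.1, 0], [0, 0, 0]],
    [2.5, [2.6, -0.1, 0], [0, 0, 0]],
    [2.5, [3.2, -0.1, 0], [0, 0, 0]],
    [2.5, [4, -0.1, 0], [0, 0, 0]],
    [2.5, [5, -0.1, 0], [0, 0, 0]],
    [2.5, [6, -0.1, 0], [0, 0, 0]],
    [2.5, [7, -0.1, 0], [0, 0, 0]],
    [2.5, [8, -0.1, 0], [0, 0, 0]],
    [2.5, [9, -0.1, 0], [0, 0, 0]],
  ],
)

```text
t: 8.4
position: [448.6, -237.9, 5.1]
tcp_rot: [2.213, 2.229, -0.0]
ft_force: [-0.1, -1.2, 1.3]
gripper_width: 25.0
finger_force: 0.9
```

>>> send_rows(
  moves=[
    [2.5, [1, 0, 0], [0, 0, 0]],
    [2.5, [2, 0, 0], [0, 0, 0]],
    [2.5, [3, 0, 0], [0, 0, 0]],
    [2.5, [4, 0, 0], [0, 0, 0]],
    [2.5, [5, 0, 0], [0, 0, 0]],
    [2.5, [6, 0, 0], [0, 0, 0]],
    [2.5, [7, 0, 0], [0, 0, 0]],
    [2.5, [8, 0, 0], [0, 0, 0]],
    [2.5, [8.6, 0, 0], [0, 0, 0]],
    [2.5, [9, 0, 0], [0, 0, 0]],
  ],
)

```text
t: 9.4
position: [447.9, -148.1, 5.0]
tcp_rot: [-2.213, -2.229, 0.0]
ft_force: [0.5, -1.1, -0.0]
gripper_width: 24.9
finger_force: 0.5
```

```bash
cat >> h.py <<'E'
def ink(f):
    a=snap("top",f); h=cv2.cvtColor(a,cv2.COLOR_RGB2HSV)
    m=cv2.inRange(h,np.array((105,50,30)),np.array((130,255,140))); m[:,:200]=0; m[:,400:]=0; m[:186]=0; m[300:]=0
    m=cv2.morphologyEx(m,cv2.MORPH_OPEN,np.ones((3,3)))
    cs=cv2.findContours(m,cv2.RETR_EXTERNAL,cv2.CHAIN_APPROX_NONE)[0]
    if cs:
        c=max(cs,key=cv2.contourArea); P=plane("top",c[:,0]+0.0,16)[:,:2].astype(np.float32); print(cv2.minAreaRect(P),cv2.contourArea(c))
    return a
E
python3 - <<'E'
from h import *
ink("top3"); goal(448,-39,6,0)
E
```

```text
((445.1448669433594, -89.45738983154297), (91.83831024169922, 54.066104888916016), 89.63915252685547) 501.0
[10.88  0.1  -0.1 ] [-0.    -0.     0.007] 9.45
```

>>> send_rows(
  moves=[
    [2.5, [1, 0, 0], [0, 0, 0]],
    [2.5, [2.2, 0, 0], [0, 0, 0]],
    [2.5, [3.4, 0, 0], [0, 0, 0]],
    [2.5, [4.6, 0, 0], [0, 0, 0]],
    [2.5, [5.8, 0, 0], [0, 0, 0]],
    [2.5, [7, 0, 0], [0, 0, 0]],
    [2.5, [8.2, 0, 0], [0, 0, 0]],
    [2.5, [9.3, 0, 0], [0, 0, 0]],
    [2.5, [10.2, 0, 0], [0, 0, 0]],
    [2.5, [10.8, 0, 0], [0, 0, 0]],
  ],
)

```text
t: 10.45
position: [447.1, -39.9, 5.0]
tcp_rot: [-2.213, -2.23, 0.0]
ft_force: [-0.1, -1.4, -0.3]
gripper_width: 25.2
finger_force: 0.4
```

>>> send_rows(
  moves=[
    [2.5, [-1.5, 0, 0], [0, 0, 0]],
    [2.5, [-3, 0, 0], [0, 0, 0]],
    [2.5, [-3, 0, -3], [0, 0, 0]],
    [3, [-3, 0, -6], [0, 0, 0]],
    [4, [-2, -3, -7], [0, 0, -0.14]],
    [5, [-1, -6, -7], [0, 0, -0.28]],
    [5, [0, -9, -7], [0, 0, -0.42]],
    [5, [2, -10, -7], [0, 0, -0.56]],
    [5, [4, -10, -7], [0, 0, -0.7]],
    [5, [5.8, -10, -7], [0, 0, -0.84]],
  ],
)

```text
t: 11.45
position: [346.5, 17.4, 75.2]
tcp_rot: [1.104, 2.941, 0.0]
ft_force: [0.7, 0.0, 0.4]
gripper_width: 49.7
finger_force: 0.0
```

```bash
python3 - <<'E'
from h import *
a=ink("top4"); goal(365,19,60,90); goal(365,19,5,90)
b=snap("side","side4")
c=np.hstack([cv2.resize(a[110:310,190:390],(400,400)),cv2.resize(b[80:280,110:310],(400,400))])
cv2.imwrite("pics/c4.png",c[:,:,::-1])
E
```

```text
((445.5614929199219, 18.059871673583984), (87.58564758300781, 53.902713775634766), 89.83097839355469) 517.5
[-1.39  1.22  1.52] [ 0.001  0.    -0.709] 11.5
[-1.39  1.21  7.02] [ 0.001  0.    -0.709] 11.5
```

View pics/c4.png

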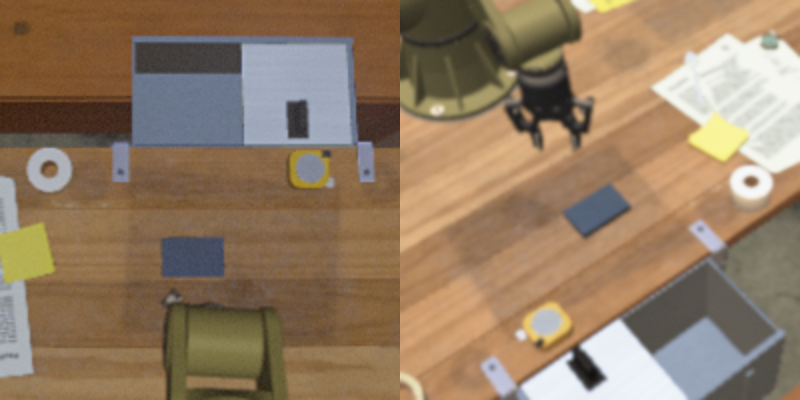

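The ink pad, at crop (193,257), lies in front of the open mouth. The gripper is behind it with nothing in between. I'll align, lower, and push away.

>>> send_rows(
  moves=[
    [5, [-0.5, 0.5, 0.5], [0, 0, -0.14]],
    [5, [-1.0, 1.0, 1], [0, 0, -0.28]],
    [5, [-1.4, 1.2, 1.5], [0, 0, -0.42]],
    [5, [-1.4, 1.2, 1.5], [0, 0, -0.56]],
    [5, [-1.4, 1.2, 1.5], [0, 0, -0.709]],
    [5, [-1.4, 1.2, 3.5], [0, 0, -0.709]],
    [5, [-1.4, 1.2, 5.5], [0, 0, -0.709]],
    [5, [-1.4, 1.2, 7], [0, 0, -0.709]],
    [5, [-1.4, 1.2, 7], [0, 0, -0.709]],
    [5, [-1.4, 1.2, 7], [0, 0, -0.709]],
  ],
)

```text
t: 12.55
position: [365.3, 16.0, 5.3]
tcp_rot: [-0.026, -3.141, -0.0]
ft_force: [0.6, 0.1, 0.8]
gripper_width: 50.0
finger_force: 0.0
```

>>> send_rows(
  moves=[
    [5, [-1, 0, 0], [0, 0, 0]],
    [5, [-2, 0, 0], [0, 0, 0]],
    [5, [-2.6, 0, 0], [0, 0, 0]],
    [5, [-3.2, 0, 0], [0, 0, 0]],
    [5, [-4, 0, 0], [0, 0, 0]],
    [5, [-5, 0, 0], [0, 0, 0]],
    [5, [-6, 0, 0], [0, 0, 0]],
    [5, [-7, 0, 0], [0, 0, 0]],
    [5, [-8, 0, 0], [0, 0, 0]],
    [5, [-9, 0, 0], [0, 0, 0]],
  ],
)

```text
t: 13.55
position: [456.0, 14.9, 5.0]
tcp_rot: [-0.023, -3.141, -0.0]
ft_force: [-1.1, 0.1, 0.2]
gripper_width: 50.0
finger_force: 0.8
```

```bash
python3 - <<'E'
from h import *
b=snap("side","side5"); goal(640,19,5,90)
cv2.imwrite("pics/c5.png",cv2.resize(b[80:280,110:310],(500,500))[:,:,::-1])
E
```

```text
[-18.25   0.69   0.05] [-0.     0.001 -0.015] 13.6
```

View pics/c5.png

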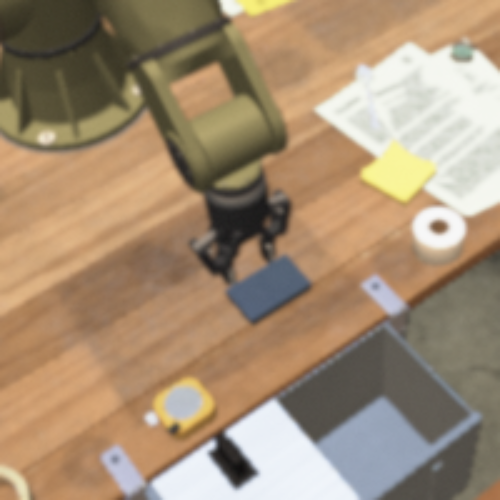

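It's moving square and on line with the mouth, so I'll continue off the edge.

>>> send_rows(
  moves=[
    [5, [-1, 0.1, 0], [0, 0, 0]],
    [5, [-2, 0.1, 0], [0, 0, 0]],
    [5, [-3, 0.1, 0], [0, 0, 0]],
    [5, [-4, 0.1, 0], [0, 0, 0]],
    [5, [-5, 0.1, 0], [0, 0, 0]],
    [5, [-6, 0.1, 0], [0, 0, 0]],
    [5, [-7, 0.1, 0], [0, 0, 0]],
    [5, [-8, 0.1, 0], [0, 0, 0]],
    [5, [-9, 0.1, 0], [0, 0, 0]],
    [5, [-10, 0.1, 0], [0, 0, 0]],
  ],
)

```text
t: 14.6
position: [556.0, 14.4, 5.0]
tcp_rot: [-0.023, -3.141, 0.0]
ft_force: [-2.5, -0.2, 0.4]
gripper_width: 49.6
finger_force: 0.8
```

>>> send_rows(
  moves=[
    [5, [-1.2, 0, 0], [0, 0, 0]],
    [5, [-2.4, 0, 0], [0, 0, 0]],
    [5, [-3.6, 0, 0], [0, 0, 0]],
    [5, [-4.8, 0, 0], [0, 0, 0]],
    [5, [-6, 0, 0], [0, 0, 0]],
    [5, [-7.2, 0, 0], [0, 0, 0]],
    [5, [-8.2, 0, 0], [0, 0, 0]],
    [5, [-8.2, 0, 0], [0, 0, 0]],
    [5, [-8.2, 0, -5], [0, 0, 0]],
    [3, [-8.2, 0, -10], [0, 0, 0]],
  ],
)

```text
t: 15.6
position: [636.2, 13.3, 104.8]
tcp_rot: [-0.023, -3.138, -0.0]
ft_force: [1.2, -0.1, 0.3]
gripper_width: 36.5
finger_force: 0.0
```

```bash
python3 - <<'E'
from h import *
b=snap("side","side6"); goal(659,-205,100,90)
cv2.imwrite("pics/c6.png",cv2.resize(b[130:330,130:330],(500,500))[:,:,::-1])
E
```

```text
[ -2.22 -21.79   1.56] [-0.     0.01  -0.015] 15.65
```

View pics/c6.png

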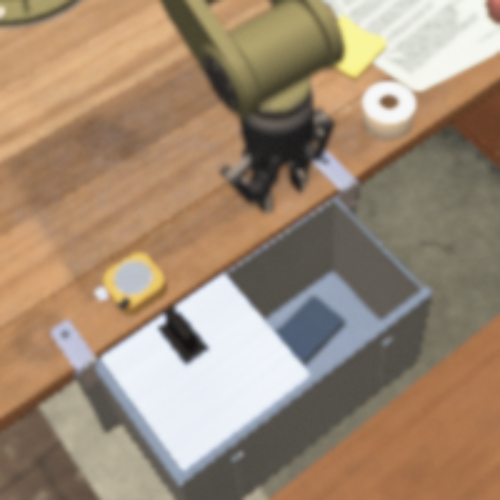

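The ink pad lies flat on the bin's floor at crop (310,330). Next I'll move over the fin to its right side, descend, and push the cover shut.

>>> send_rows(
  moves=[
    [0, [-0.5, -4, 0], [0, 0, -0.015]],
    [0, [-1, -8, 0], [0, 0, -0.015]],
    [0, [-1.5, -12, 0], [0, 0, -0.015]],
    [0, [-2.2, -16, 0], [0, 0, -0.015]],
    [0, [-2.2, -20, 0], [0, 0, -0.015]],
    [0, [-2.2, -21.8, 0], [0, 0, -0.015]],
    [0, [-2.2, -21.8, 2], [0, 0, -0.015]],
    [0, [-2.2, -21.8, 2], [0, 0, -0.015]],
    [0, [-2.2, -21.8, 2], [0, 0, -0.015]],
  ],
)

```text
t: 16.55
position: [655.9, -204.3, 84.9]
tcp_rot: [0.001, -3.141, -0.001]
ft_force: [0.0, -0.2, 0.2]
gripper_width: 0.3
finger_force: 0.0
```

>>> send_rows(
  moves=[
    [0, [0, 0, 3], [0, 0, 0]],
    [0, [0, 0, 6], [0, 0, 0]],
    [0, [0, 0, 7], [0, 0, 0]],
    [0, [0, 0, 7], [0, 0, 0]],
  ],
)

```text
t: 16.95
position: [655.7, -204.3, 14.5]
tcp_rot: [0.001, -3.14, -0.001]
ft_force: [-0.6, 0.5, 0.7]
gripper_width: 0.0
finger_force: 0.0
```

Now the push to the left, about 201 mm to the stop.

>>> send_rows(
  moves=[
    [0, [0, 1, 0], [0, 0, 0]],
    [0, [0, 2, 0], [0, 0, 0]],
    [0, [0, 2.8, 0], [0, 0, 0]],
    [0, [0, 3.6, 0], [0, 0, 0]],
    [0, [0, 4.6, 0], [0, 0, 0]],
    [0, [0, 5.6, 0], [0, 0, 0]],
    [0, [0, 6.6, 0], [0, 0, 0]],
    [0, [0, 7.6, 0], [0, 0, 0]],
    [0, [0, 8.6, 0], [0, 0, 0]],
    [0, [0, 9.6, 0], [0, 0, 0]],
  ],
)

```text
t: 17.95
position: [656.0, -108.2, 15.0]
tcp_rot: [-0.0, 3.142, -0.0]
ft_force: [1.8, -1.9, 1.4]
gripper_width: 0.4
finger_force: 0.9
```

>>> send_rows(
  moves=[
    [0, [0, 1, 0], [0, 0, 0]],
    [0, [0, 2, 0], [0, 0, 0]],
    [0, [0, 3, 0], [0, 0, 0]],
    [0, [0, 4, 0], [0, 0, 0]],
    [0, [0, 5, 0], [0, 0, 0]],
    [0, [0, 6, 0], [0, 0, 0]],
    [0, [0, 7, 0], [0, 0, 0]],
    [0, [0, 8, 0], [0, 0, 0]],
    [0, [0, 8.6, 0], [0, 0, 0]],
    [0, [0, 9, 0], [0, 0, 0]],
  ],
)

```text
t: 18.95
position: [655.9, -18.4, 15.0]
tcp_rot: [0.001, -3.141, -0.0]
ft_force: [0.7, -1.5, 1.5]
gripper_width: -0.0
finger_force: 0.8
```

>>> send_rows(
  moves=[
    [0, [0, 0.3, 0], [0, 0, 0]],
    [0, [0, 0.6, 0], [0, 0, 0]],
    [0, [0, 0.9, 0], [0, 0, 0]],
    [0, [0, 1.2, 0], [0, 0, 0]],
  ],
)

```text
t: 19.35
position: [655.9, -7.0, 15.0]
tcp_rot: [-0.0, -3.142, 0.0]
ft_force: [0.6, -2.0, 1.2]
gripper_width: 0.3
finger_force: 0.8
```

>>> send_rows(
  moves=[
    [0, [0, 0.2, 0], [0, 0, 0]],
    [0, [0, 0.4, 0], [0, 0, 0]],
  ],
)

```text
t: 19.55
position: [655.9, -3.0, 15.0]
tcp_rot: [0.0, -3.141, 0.0]
ft_force: [1.0, -1.2, 0.4]
gripper_width: -0.2
finger_force: 0.8
```

>>> send_rows(
  moves=[
    [0, [0, 0.15, 0], [0, 0, 0]],
    [0, [0, 0.3, 0], [0, 0, 0]],
  ],
)

```text
t: 19.75
position: [655.9, -0.8, 15.0]
tcp_rot: [0.0, -3.142, 0.002]
ft_force: [0.8, -14.8, 0.9]
gripper_width: 0.2
finger_force: 7.2
```

>>> send_rows(
  moves=[
    [0, [0, 0.15, 0], [0, 0, 0]],
    [0, [0, 0.15, 0], [0, 0, 0]],
  ],
)

```text
t: 19.95
position: [655.9, -0.8, 15.1]
tcp_rot: [-0.001, -3.142, 0.004]
ft_force: [0.0, -16.5, 2.1]
gripper_width: 0.1
finger_force: 8.2
```

>>> send_rows(
  moves=[
    [0, [0, -1.5, 0], [0, 0, 0]],
    [0, [0, -3, 0], [0, 0, 0]],
    [0, [0, -3, -4], [0, 0, 0]],
    [0, [0, -3, -8], [0, 0, 0]],
    [0, [0, -3, -12], [0, 0, 0]],
    [0, [4, -3, -14], [0, 0, 0]],
    [0, [8, -3, -14], [0, 0, 0]],
    [0, [12, -3, -14], [0, 0, 0]],
    [0, [16, -3, -14], [0, 0, 0]],
    [0, [20, -3, -14], [0, 0, 0]],
  ],
)

```text
t: 20.95
position: [454.2, -29.0, 155.0]
tcp_rot: [0.0, 3.141, 0.0]
ft_force: [1.7, -0.4, 1.6]
gripper_width: 0.0
finger_force: 0.0
```

>>> send_rows(
  moves=[
    [0, [4, 0, 0], [0, 0, 0]],
    [0, [7, 0, 0], [0, 0, 0]],
    [0, [7, 0, 0], [0, 0, 0]],
    [0, [7, 0, 0], [0, 0, 0]],
  ],
)

```text
t: 21.35
position: [386.2, -29.0, 155.5]
tcp_rot: [0.001, 3.14, 0.0]
ft_force: [0.9, -0.2, -0.2]
gripper_width: 0.0
finger_force: 0.0
```

```bash
python3 - <<'E'
from h import *
a=snap("top","top7");b=snap("side","side7")
c=np.hstack([cv2.resize(x,(400,400),interpolation=cv2.INTER_CUBIC) for x in (a[110:260,240:390],b[160:330,130:300])])
cv2.imwrite("pics/c7.png",c[:,:,::-1])
E
```

```text
(no output)
```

View pics/c7.png

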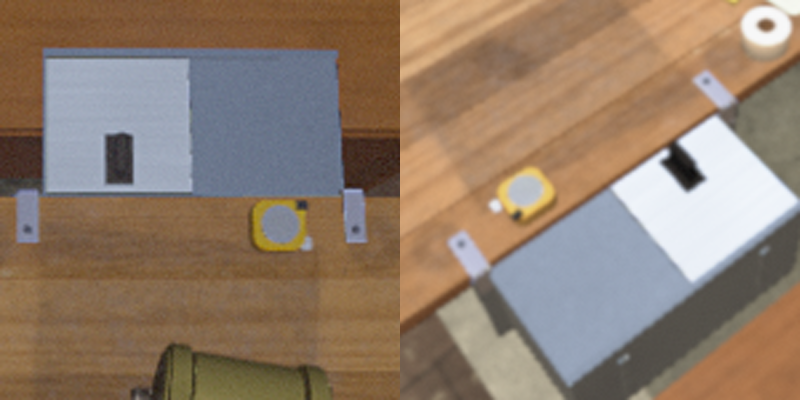

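The cover is fully shut, with its left edge on the rim at crop x 45 and no slit showing. The tape measure and label roll haven't moved, and the arm is clear.

```bash
python3 -c "
from bench import env
print(env.finish_job())"
```

```text
the job is handed in; nothing more can be done
None
```

The ink pad is in the scrap bin, the cover was opened to its stop and is fully shut again, the other objects were left alone, and the job is handed in at about 21 s.

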